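Clear the shaker deck and load the tube rack behind its sprung gate

TASK

Push the used square dish off the open side of the shaker's deck so that it drops into the steel chute beside it, sliding it rather than lifting it. Then load the tube rack: with one end of the rack push the sprung gate back and hold it open, lower the rack upright onto the deck's dark pad between the end stop and the gate, and let go so that the gate closes on it and holds it against the stop, centred on the pad and in line with it. Leave the other things on the bench where they are.

Things in the scene. Friction and masses are not known exactly. Their poses are not given: they have to be found in the camera images.
- shaker: Bench shaker, fixed. Origin on the worktop under the pad's centre. Flat deck 70 mm above the worktop, x = -86 to +126 and y = -71 to +51 mm in this frame; nothing stands along its y sides. +x points to the gate, -x to the end stop, +y to the chute. Spring housing behind the gate: x = 106 to 124 mm, 33 mm above the deck.
- seat (a point): Centre of the dark pad (126x58 mm, long way along x) on the deck's top, 70 mm above the worktop; axes as the shaker's. The rack belongs here, its long way along x. End stop: plate 56 mm wide across the pad's end, 18 mm high above the deck, its inner face at x = -65 mm, back at -73 mm; a 4 mm high foot behind it to -85 mm.
- deck_edge (a point): Middle of the deck's top edge on the chute side (x = 0, y = +51 mm, 70 mm above the worktop); axes as the shaker's.
- chute (a point): Middle of the chute's floor (x = 0, y = +101 mm in the shaker's frame, 5 mm above the worktop). The chute is an open-topped steel box with a steep inner side, x = -65 to +65 mm, y = 52 to 150 mm, walls 63 mm above the worktop.
- gate (a joint): Sprung gate's travel in m along the shaker's +x: 0 at rest (closed), 0.028 fully back. Needs about 4 N to start, 8 N fully back; springs back by itself. Upright plate 50 mm wide, 2 to 54 mm above the deck, its face at x = +61 mm at rest. With the rack home against the stop it stands at about 0.004, its face on the rack's end and its lip 10 mm over the rack's body.
- gate_lip (a point): Middle of the tip face of the gate's lip; moves with the gate. The lip, 40 mm wide, 44 to 54 mm above the deck, overhangs from the gate's top towards the stop, to x = +51 mm at rest. Its square tip blocks a rack lowered from above until the gate is at least 14 mm back.
- used_dish: Used square four-well plastic dish, 68x68x13 mm, light, lying near the middle of the pad, turned a little. Origin at the centre of its underside, z up.
- tube_rack: Yellow rack of small blue and clear tubes, 130 mm long (its own y), 56 mm wide (its own x, from -29 to +27 mm), body 34 mm high, caps up to 43 mm; about 0.16 kg. Grip it across its 56 mm width, at mid-length. Origin at the centre of its underside, z up. Either end may face the gate.
- slide_box: Bystander: blue closed slide box, 72x95x37 mm. Origin at the centre of its underside.
- brown_case: Bystander: brown case, 144x122x64 mm. Origin at the centre of its underside.
- bottle_b: Bystander: white bottle with pink contents and screw cap, 56 mm across, 111 high. Origin at the centre of its underside.
- canister: Bystander: white screw-lid pot, 69 mm across, 126 high. Origin at the centre of its underside.
- wash_bottle: Bystander: white wash bottle with bent spout, 187 mm high. Origin at the centre of its underside.
- film_roll: Bystander: roll of film standing on end, 52 mm across, 50 high. Origin at the centre of its underside.
- beaker: Bystander: small clear beaker, 51 mm across, 66 high. Origin at the centre of its underside.
- tape_roll: Bystander: roll of tape lying flat, 62 mm across, 19 high. Origin at the centre of its underside.
- calculator: Bystander: grey calculator, 112x66x13 mm. Origin at the centre of its underside.
Mind the look-alikes: they are no part of the job. What is shaped like the tube_rack but pink is not meant.

How it is judged:
On the way, in this order (a step that is already met when the one before it is completed fails the run):
1. the used dish lies in the chute (z of used_dish in the frame of shaker below 0.053 m and y of used_dish in the frame of shaker between 0.053 and 0.15 m and x of used_dish in the frame of shaker between -0.066 and 0.066 m), for 0.2 s.
2. the gate is pushed back at least 12 mm by the rack (value of joint gate above 0.012 m and contact force between tube_rack and gate above 0.5 N), for 0.1 s.
At the end, for the whole second after the job is handed in: The dish rests in the chute. The rack stands flat on the deck (within 3 mm), against the stop within 6 mm, within 12 mm of the pad's centre line and within 0.08 rad of its direction, at rest; the gate has sprung back to under 9 mm, presses on the rack's end and stands over it (all of step 1 and x of tube_rack in the frame of seat between -0.006 and 0.006 m and y of tube_rack in the frame of seat between -0.012 and 0.012 m and z of tube_rack in the frame of seat between -0.003 and 0.003 m and angle between the y axis of tube_rack and the x axis of shaker, either way round below 0.08 rad and angle between tube_rack's own z axis and vertical below 0.05 rad and value of joint gate between 0.0005 and 0.009 m and contact force between tube_rack and gate above 0.5 N and linear speed of each of tube_rack, used_dish below 0.02 m/s); the robot touches nothing.
It fails at once if the dish is lifted more than 30 mm above the deck (height (world z) of used_dish above 0.1 m).
It fails at once if the rack is tipped more than about 35 degrees (angle between tube_rack's own z axis and vertical above 0.6 rad).
It fails at once if a bystander is moved more than 30 mm (distance of any of slide_box, brown_case, bottle_b, canister, wash_bottle, film_roll, beaker, tape_roll, calculator from where it was at the start of the episode above 0.03 m).
It also fails if it takes over 56 s, if anything falls off the work surface, if the arm or the gripper's body presses on something with over 40 N, if the wrist force passes 120 N, or if a joint passes its speed limit or range.

ROBOT

A 7-joint arm with a two-finger parallel gripper is mounted at the origin on the work surface; the furniture and walls round the work are solid. World frame = base frame: x ahead of the robot, y to its left, z up, the work surface at z = 0. Lengths are in m, angles in rad, forces in N, time in s.
With the tool pointing down it reaches from about 0.35 to 0.9 m from the base axis. Payload 8.1 kg.
Tool frame: the origin (TCP) lies midway between the tips of the shut fingers; the grasp point (between the pads) lies manip.grip_point_offset behind it (manip.grip_point_offset is the distance from the TCP to the grasp point, in m); z points along the fingers, y is the line along which they close (so a half turn about z gives the same grasp; the last joint's range is limited). The gripper opens to 85 mm and grips with 20 to 120 N. Pads are 22 mm wide; open, the fingers measure 114 mm over their backs; the gripper's body (76 mm by 85 mm) begins 54 mm behind the grasp point. The pads swing forward as they close: fully open they stand 13 mm farther back than shut.
Start: joints at [-1.442, 0.434, 0.025, 1.573, -0.012, 1.134, -0.075], TCP at [0.144, 0.608, 0.231] pointing down, gripper open.
Joint ranges: [-2.62, 2.62], [-0.44, 2.09], [-1.27, 1.32], [0.08, 2.57], [-1.32, 4.46], [0.12, 2], [-2.74, 2.74]. Speed limits (rad/s): [2.22, 2.22, 3.01, 3.01, 3.14, 3.14, 3.14].

INTERFACE

Orientations are given as a 3x3 rotation matrix whose columns are the frame's x, y, z axes.
In Python, from rig import manip gives the robot as it stands. Calls block until the motion is done:
- manip.movep(position, orientation): joint-space move of the TCP to a pose.
- manip.move_straight(position, rot=None, max_speed=0.15, guard=None): straight line of the TCP; rot=None keeps the orientation; max_speed is the mean speed in m/s. With guard (N) it stops when the force on the tool has changed by that much, and returns True; else False.
- manip.goto_joints(angles): joint-space move.
- manip.move_gripper(opening): opening from 0.0 (shut) to 1.0 (fully open); the grip force is fixed at half the most; returns when the fingers have stopped.
- manip.sleep(seconds).
- manip.ik(position, orientation): joint angles nearest the present ones, or None.
- manip.sense(): the state.
- manip.grab_frame(name): name is "scene" or "top"; returns a dict with "img" (384x512x3 uint8, red, green, blue), "vfov" (degrees; the focal length in pixels is half the picture's height over the tangent of half this angle, whatever the lens; pixels are square), "cx", "cy" (the principal point, pixels), "k1" (the pictures are not rectified: a ray, as slopes to the right and down, at radius r is drawn at 1 + k1 r^2 times it, then the intrinsics apply), "position" and "orientation" of the camera in the world. Camera axes: x right, y down, z forward; pixel columns grow to the right and rows downward; lengths in m; the calibration is good to about 2 mm. A picture is of the moment at which its call begins. There is no depth.
A pose or a line that the arm cannot do raises manip.PlanningError and nothing moves.
- manip.finish_job(): hands the job in; it is judged then, once.
The state is a dict: "clock": time; "joint_positions": joint angles; "dq": joint speeds; "tau": joint torques, N m; "tool_pos": TCP position; "ee_rot": TCP orientation; "wrist_force": force on the tool from outside, world axes, zero at the start; "torque": the same for the moment, N m; "opening": opening from 0.0 (shut) to 1.0 (fully open); "grasp_force": force on a finger pad.
Only numpy, scipy, OpenCV 4.12 (cv2) and the standard library are available. Lean on these libraries where they do the work, as an engineer would, in place of code of your own. Each camera call takes 0.05 s, during which the arm holds its last target. There are 200 camera calls.

## Working session

There is one attempt and no reset: what is moved stays moved. The work goes in short steps, each a Python script; the robot and the scene stay as the last script left them, time stands still between calls to the robot, and variables do not carry over. Pictures are saved under pics/ and viewed, at most 10 in all, crops included, and the job is handed in when it is done.

```bash
ls; mkdir -p pics; cat > h.py <<'E'
import numpy as np, cv2
from rig import manip
def grab(n,save=None):
    f=manip.grab_frame(n)
    if save: cv2.imwrite('pics/'+save,cv2.cvtColor(f['img'],cv2.COLOR_RGB2BGR))
    return f
def K(f):
    h=f['img'].shape[0]; F=h/2/np.tan(np.radians(f['vfov'])/2)
    return np.array([[F,0,f['cx']],[0,F,f['cy']],[0,0,1.]]),np.array([f['k1'],0,0,0,0.])
def pix2w(f,pts,z):
    k,d=K(f); u=cv2.undistortPoints(np.array(pts,float).reshape(-1,1,2),k,d)[:,0]
    r=np.c_[u,np.ones(len(u))]@np.array(f['orientation']).T; p=np.array(f['position'])
    return p+r*((z-p[2])/r[:,2])[:,None]
def w2pix(f,P):
    k,d=K(f);R=np.array(f['orientation']).T
    return cv2.projectPoints(np.array(P,float).reshape(-1,1,3),cv2.Rodrigues(R)[0],-R@np.array(f['position']),k,d)[0][:,0]
E
python3 - <<'E'
from h import *
import pickle
F={n:grab(n) for n in('scene','top')}
pickle.dump(F,open('f0.pkl','wb'))
for n in F:
    f=F[n];print(n,f['vfov'],f['cx'],f['cy'],f['k1'],f['position'],f['orientation'])
    cv2.imwrite(f'pics/{n}0.png',cv2.resize(cv2.cvtColor(f['img'],4),(800,600),interpolation=cv2.INTER_CUBIC))
s=manip.sense();print(s['tool_pos'],s['ee_rot'],manip.grip_point_offset,s['clock'])
E
```

```text
pics
scene 43.14782617693057 251.20150574071332 194.70218677562394 -0.006862881094894543 [-0.44051154 -0.83605106  0.84555906] [[ 0.62731705 -0.38252027  0.67834472]
 [-0.77865747 -0.32249389  0.53822879]
 [ 0.01287861 -0.86583828 -0.50015819]]
top 54.52213539649777 253.01120966388174 189.16498510255232 0.025129325673934985 [ 0.47914877 -0.05372901  1.39626624] [[ 0.00650124 -0.9984079   0.05603029]
 [-0.99971066 -0.00519165  0.02348697]
 [-0.02315868 -0.05616677 -0.99815278]]
[0.1435368  0.60784758 0.23062423] [[-9.73242705e-01  2.29779462e-01 -1.87314571e-04]
 [ 2.29779503e-01  9.73241774e-01 -1.35223882e-03]
 [-1.28414343e-04 -1.35909762e-03 -9.99999068e-01]] 0.0187 0.1
```

View pics/top0.png

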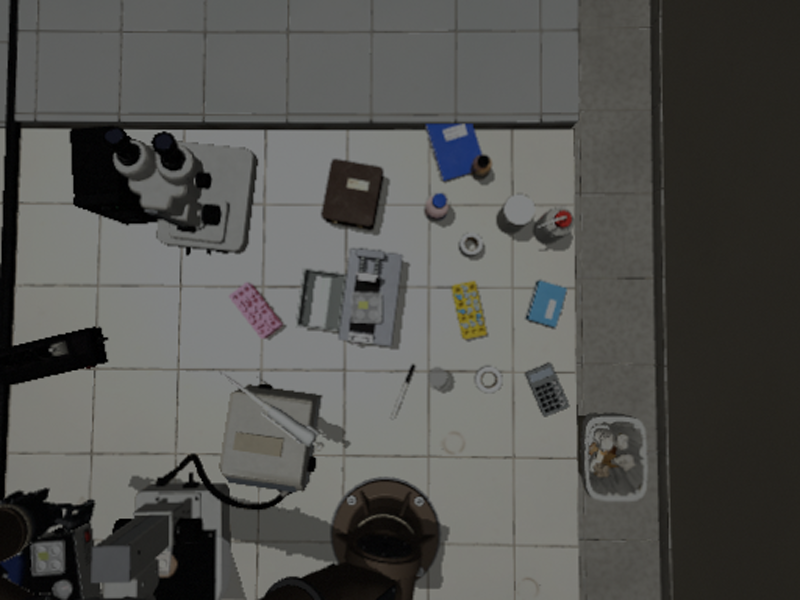

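View pics/scene0.png

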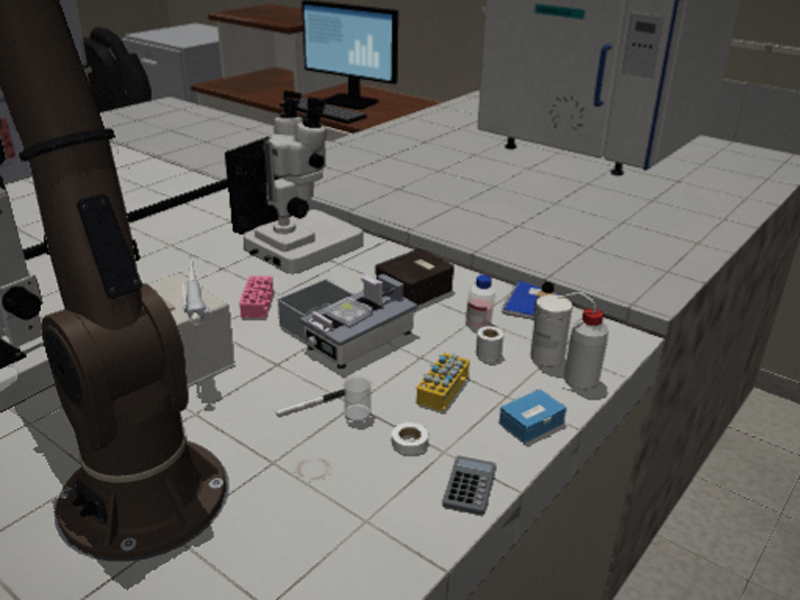

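Top picture (800x600 scale): shaker at about (372,297) with its gate up at (370,265), the stop at (360,338) and the chute at left (322,300). The dish is at (367,307). Rack candidates are the yellow one at (470,310) and the pink one at (257,310); the yellow one matches the description. I'll check that in one close crop.

```bash
python3 - <<'E'
from h import *
import pickle
f=pickle.load(open('f0.pkl','rb'))['top']
c=cv2.cvtColor(f['img'],4)[150:235,185:325]
c=cv2.convertScaleAbs(c,alpha=1.6)
c=cv2.resize(c,None,fx=5.7,fy=5.7,interpolation=cv2.INTER_CUBIC)
cv2.imwrite('pics/crop0.png',c)
E
```

```text
(no output)
```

View pics/crop0.png

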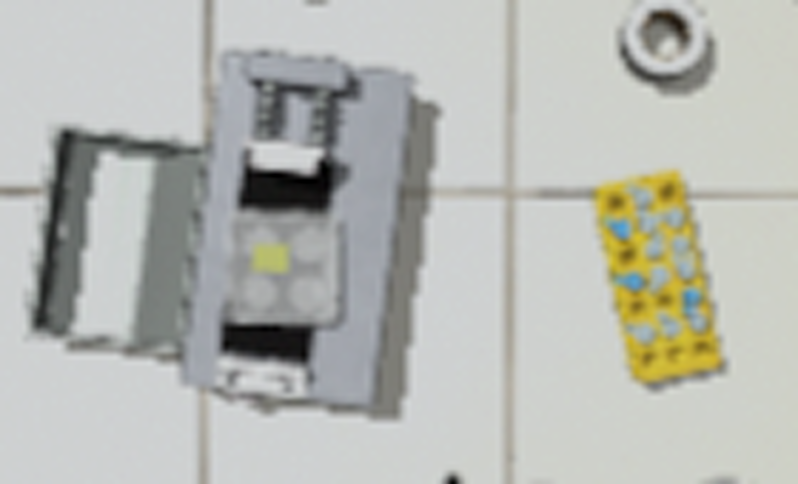

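The crop shows the yellow rack with blue and clear tubes (corners near crop px (597,185), (680,170), (722,370), (640,385)). The dish lies on the pad at about (285,267), and the deck corners are near (222,52), (411,75), (375,410) and (183,383).

```bash
cat >> h.py <<'E'
def fit2(model,world):
    m=np.array(model,float);w=np.array(world,float)[:,:2];mc,wc=m.mean(0),w.mean(0)
    a=m-mc;b=w-wc;t=np.arctan2((a[:,0]*b[:,1]-a[:,1]*b[:,0]).sum(),(a*b).sum())
    R=np.array([[np.cos(t),-np.sin(t)],[np.sin(t),np.cos(t)]])
    o=wc-R@mc; return o,t,w-(m@R.T+o)
def rz(t): return np.array([[np.cos(t),-np.sin(t),0],[np.sin(t),np.cos(t),0],[0,0,1]])
E
python3 - <<'E'
from h import *
import pickle
F=pickle.load(open('f0.pkl','rb'));f=F['top']
cp=lambda L:(np.array(L,float)+.5)/5.7-.5+[185,150]
o,t,r=fit2([(.126,.051),(.126,-.071),(-.086,-.071),(-.086,.051)],pix2w(f,cp([(222,52),(411,75),(375,410),(183,383)]),.07));print('shaker',o,t,r)
d,td,r=fit2([(.034,.034),(.034,-.034),(-.034,-.034),(-.034,.034)],pix2w(f,cp([(232,210),(347,211),(340,325),(225,318)]),.083));print('dish',d,td,r)
k,tk,r=fit2([(-.029,.065),(.027,.065),(.027,-.065),(-.029,-.065)],pix2w(f,cp([(597,185),(680,170),(722,370),(640,385)]),.034));print('rack',k,tk,r)
S=lambda P:(np.array(P)@rz(t).T)+[*o,0]
def poly(im,f,P,col):
    p=w2pix(f,P); cv2.polylines(im,[np.int32(((p-off)*sc+sc/2)*8)],True,col,1,cv2.LINE_AA,3)
ims=[]
for n,(x0,y0,x1,y1),sc in(('top',(185,150,325,235),5.),('scene',(170,170,310,265),5.)):
    f=F[n];off=np.array([x0,y0]);im=cv2.resize(cv2.convertScaleAbs(cv2.cvtColor(f['img'],4)[y0:y1,x0:x1],alpha=1.5),None,fx=sc,fy=sc,interpolation=cv2.INTER_CUBIC)
    poly(im,f,S([(.126,.051,.07),(.126,-.071,.07),(-.086,-.071,.07),(-.086,.051,.07)]),(0,0,255))
    poly(im,f,S([(.063,.029,.07),(.063,-.029,.07),(-.063,-.029,.07),(-.063,.029,.07)]),(255,0,255))
    poly(im,f,S([(.061,.025,.124),(.061,-.025,.124),(.061,-.025,.072),(.061,.025,.072)]),(0,255,0))
    poly(im,f,S([(-.065,.028,.088),(-.065,-.028,.088),(-.073,-.028,.088),(-.073,.028,.088)]),(0,255,0))
    for z in(.07,.083): poly(im,f,np.array([(.034,.034,z),(.034,-.034,z),(-.034,-.034,z),(-.034,.034,z)])@rz(td).T+[*d,0],(255,255,0))
    for z in(0,.034): poly(im,f,np.array([(-.029,.065,z),(.027,.065,z),(.027,-.065,z),(-.029,-.065,z)])@rz(tk).T+[*k,0],(255,0,0))
    ims.append(im)
w=700
out=np.vstack(ims); print(out.shape)
cv2.imwrite('pics/ov.png',cv2.resize(out,None,fx=.666,fy=.666,interpolation=cv2.INTER_AREA))
pickle.dump(dict(o=o,t=t,d=d,td=td,k=k,tk=tk),open('pose.pkl','wb'))
E
```

```text
shaker [0.53218687 0.04737323] -0.10866171478679097 [[-4.90324683e-04 -4.34398239e-04]
 [-1.37709881e-03  1.78671368e-03]
 [-4.28098083e-04 -3.84250001e-05]
 [ 2.29552157e-03 -1.31389044e-03]]
dish [0.52751278 0.04147655] -0.04120533470982821 [[-0.00083475  0.00129489]
 [ 0.0017057  -0.00219796]
 [-0.00097905 -0.00121009]
 [ 0.0001081   0.00211316]]
rack [ 0.52365945 -0.19536242] -1.3659316690978738 [[ 0.00099452 -0.00060883]
 [-0.00050815  0.00114949]
 [-0.00097872  0.00109505]
 [ 0.00049234 -0.00163571]]
(900, 700, 3)
```

View pics/ov.png

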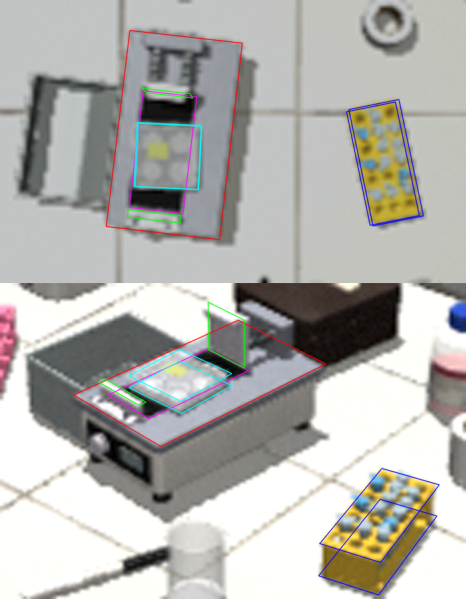

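```bash
cat >> h.py <<'E'
import pickle,os
if os.path.exists('pose.pkl'):
    q=pickle.load(open('pose.pkl','rb'));o,t,d,td,k,tk=[q[i] for i in('o','t','d','td','k','tk')]
    def S(x,y,z): return rz(t)@[x,y,z]+[*o,0]
def down(a):  # tool y axis at world angle a
    y=np.array([np.cos(a),np.sin(a),0]);z=np.array([0,0,-1.]);return np.c_[np.cross(y,z),y,z]
def st(m=''):
    s=manip.sense();print(m,round(s['clock'],2),np.round(s['tool_pos'],4),np.round(s['wrist_force'],1),round(s['opening'],3),round(s['grasp_force'],1))
E
python3 - <<'E'
from h import *
dx,dy,_=rz(-t)@[*(d-o),0]; print('dish in shaker',dx,dy,td-t)
R=min((down(t),down(t+np.pi)),key=lambda R:abs((lambda q:9 if q is None else q[6])(manip.ik(S(dx,-.062,.25),R))))
manip.move_gripper(.4)
manip.movep(S(dx,-.062,.22),R); st('above')
manip.move_straight(S(dx,-.062,.095),max_speed=.2)
print(manip.move_straight(S(dx,-.062,.055),max_speed=.03,guard=4)); st('touch')
z=manip.sense()['tool_pos'][2]+.003
manip.move_straight(S(dx,-.062,z),max_speed=.05)
grab('top','pre.png')
print(manip.move_straight(S(dx,.05,z),max_speed=.08,guard=15)); st('pushed')
f=grab('top','p1.png')
c=cv2.convertScaleAbs(cv2.cvtColor(f['img'],4)[140:240,180:330],alpha=1.5)
c2=cv2.convertScaleAbs(cv2.imread('pics/pre.png')[140:240,180:330],alpha=1.5)
cv2.imwrite('pics/p1v.png',cv2.resize(np.hstack([c2,c]),None,fx=2.66,fy=2.66,interpolation=cv2.INTER_CUBIC))
E
```

```text
dish in shaker -0.004007038750284386 -0.006368797007204074 0.06745638007696275
above 3.23 [ 0.5216 -0.0127  0.2199] [ 0.7 -0.2  0. ] 0.397 0.0
True
touch 4.87 [ 0.5214 -0.0138  0.0693] [-3.5  1.3 10.9] 0.401 5.9
False
pushed 6.72 [0.5336 0.0969 0.0723] [ 0.3 -0.   0.3] 0.402 0.0
```

View pics/p1v.png

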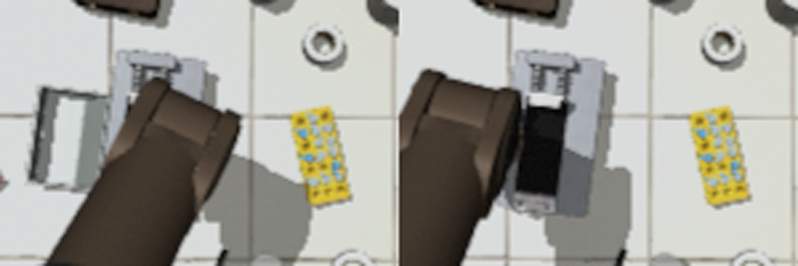

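The dish has left the deck: in the right panel the pad is bare, at about (540,150). Next I'll hover over the rack and check the chute and pad from there.

```bash
python3 - <<'E'
from h import *
p=manip.sense()['tool_pos']
manip.move_straight([*p[:2],.2],max_speed=.25)
kc=np.array([*(k+(rz(tk)@[-.001,0,0])[:2]),0])
manip.move_gripper(1.0)
manip.movep(kc+[0,0,.16],down(tk+np.pi)); st('over')
f=grab('top','q1.png'); g=grab('scene')
pickle.dump(f,open('f1.pkl','wb'))
c=cv2.convertScaleAbs(cv2.cvtColor(f['img'],4)[150:230,185:325],alpha=1.5)
c2=cv2.convertScaleAbs(cv2.cvtColor(g['img'],4)[170:250,170:310],alpha=1.5)
cv2.imwrite('pics/q1v.png',cv2.resize(np.vstack([c,c2]),None,fx=3.7,fy=3.7,interpolation=cv2.INTER_CUBIC))
E
```

```text
over 9.92 [ 0.5237 -0.1939  0.16  ] [-0.1  0.2 -0.2] 1.001 0.0
```

View pics/q1v.png

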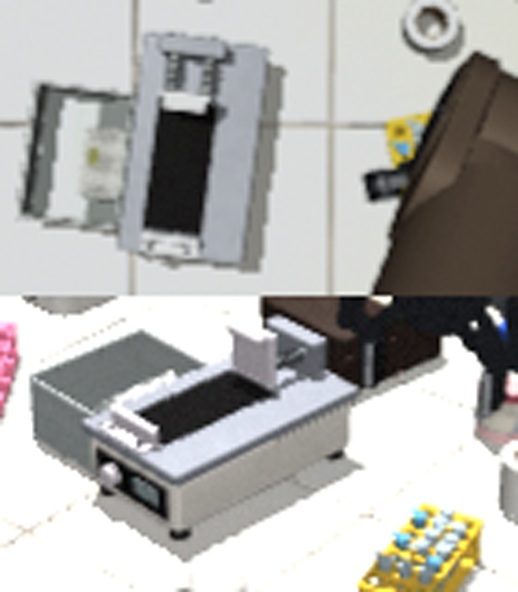

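The dish is in the chute: at (100,165) in the top panel it leans on the sloped inner side, with its edge near deck level. I'll compute a quick check of the pad's centre line, then grasp the rack.

```bash
python3 - <<'E'
from h import *
f=pickle.load(open('f1.pkl','rb'))
g=cv2.cvtColor(f['img'],cv2.COLOR_RGB2GRAY).astype(np.float32)
# edges of the dark pad sampled across lines x=const in the shaker frame
ys=np.linspace(-.045,.045,181)
for x in(-.05,-.03,-.01,.01,.03):
    p=w2pix(f,[S(x,y,.07) for y in ys]).astype(np.float32)
    v=cv2.remap(g,p[:,:1],p[:,1:],cv2.INTER_LINEAR)[:,0]
    th=(v.min()+np.median(v[[0,1,2,-1,-2,-3]]))/2; m=np.where(v<th)[0]; print(x,ys[m[0]],ys[m[-1]],(ys[m[0]]+ys[m[-1]])/2)
kc=np.array([*(k+(rz(tk)@[-.001,0,0])[:2]),0])
manip.move_straight(kc+[0,0,.06],max_speed=.2)
print(manip.move_straight(kc+[0,0,.006],max_speed=.06,guard=5)); st('down')
manip.move_gripper(0.); st('grip')
p=manip.sense()['tool_pos']; print('zgrasp',p[2])
pickle.dump(p,open('grasp.pkl','wb'))
manip.move_straight([*p[:2],.13],max_speed=.15); st('lift')
g2=grab('scene');c2=cv2.convertScaleAbs(cv2.cvtColor(g2['img'],4)[150:290,200:360],alpha=1.5)
cv2.imwrite('pics/lift.png',cv2.resize(c2,None,fx=4,fy=4,interpolation=cv2.INTER_CUBIC))
E
```

```text
-0.05 -0.0265 0.0295 0.0014999999999999996
-0.03 -0.0265 0.028999999999999998 0.0012499999999999994
-0.01 -0.026999999999999996 0.028499999999999998 0.0007500000000000007
0.01 -0.028499999999999998 0.0295 0.0005000000000000004
0.03 -0.027499999999999997 0.028499999999999998 0.0005000000000000004
False
down 11.72 [ 0.5237 -0.1945  0.0063] [ 0.3  0.3 -0.4] 0.997 0.0
grip 12.11 [ 0.5238 -0.1944  0.0066] [-0.7  0.8  5. ] 0.644 63.8
zgrasp 0.006615783657196041
lift 13.08 [ 0.5232 -0.1941  0.1291] [ 0.3 -0.1 -1.8] 0.649 63.5
```

View pics/lift.png

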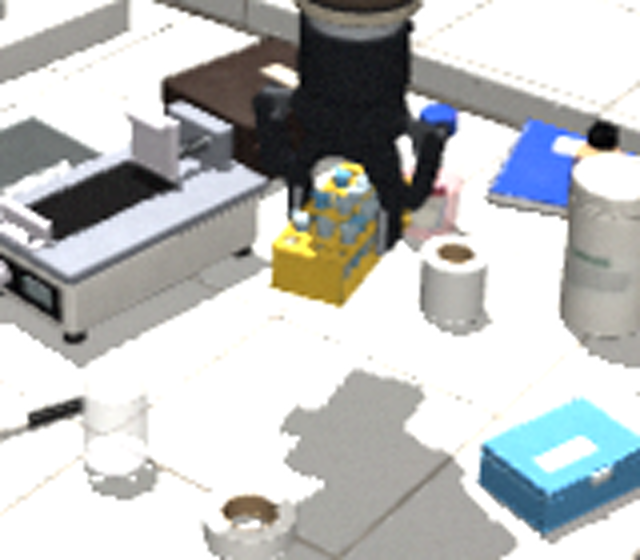

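The rack is gripped level at about (330,240). Next: carry it over, push the gate back and lower.

```bash
python3 - <<'E'
from h import *
zg=pickle.load(open('grasp.pkl','rb'))[2]
p=manip.sense()['tool_pos']; manip.move_straight([*p[:2],.2],max_speed=.2)
R=down(t+np.pi/2); yc=.001
manip.movep(S(-.03,yc,.2),R)
manip.move_straight(S(-.03,yc,zg+.097),max_speed=.12); st('pre')
print(manip.move_straight(S(.007,yc,zg+.097),max_speed=.04,guard=25)); manip.sleep(.3); st('pushed')
f=grab('top');g=grab('scene')
c=cv2.convertScaleAbs(cv2.cvtColor(f['img'],4)[150:230,185:325],alpha=1.5)
c2=cv2.convertScaleAbs(cv2.cvtColor(g['img'],4)[160:240,170:310],alpha=1.5)
cv2.imwrite('pics/gate.png',cv2.resize(np.vstack([c,c2]),None,fx=3.7,fy=3.7,interpolation=cv2.INTER_CUBIC))
E
```

```text
pre 15.56 [0.503  0.0514 0.1042] [ 0.  -0.7 -0.7] 0.643 63.7
False
pushed 16.93 [0.5383 0.0476 0.1032] [-7.3  1.   2.4] 0.646 64.2
```

View pics/gate.png

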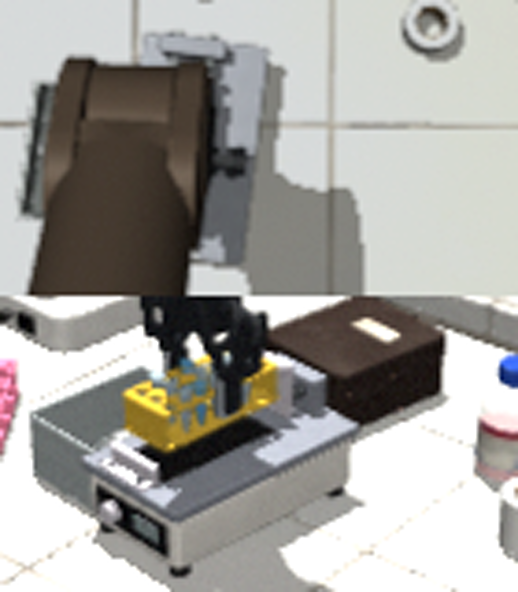

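The rack's end at (275,375) has pushed the gate back, and 7 N agrees with over 20 mm of travel. The far end clears the stop. Lowering now.

```bash
python3 - <<'E'
from h import *
zg=pickle.load(open('grasp.pkl','rb'))[2]; yc=.001
print(manip.move_straight(S(.007,yc,zg+.085),max_speed=.05,guard=20)); st('a')
print(manip.move_straight(S(.007,yc,zg+.073),max_speed=.04,guard=20)); st('b')
print(manip.move_straight(S(.007,yc,zg+.0685),max_speed=.02,guard=8)); st('c')
z=manip.sense()['tool_pos'][2]
print(manip.move_straight(S(-.004,yc,z),max_speed=.03,guard=10)); st('slide')
f=grab('top');g=grab('scene')
c=cv2.convertScaleAbs(cv2.cvtColor(f['img'],4)[150:230,185:325],alpha=1.5)
c2=cv2.convertScaleAbs(cv2.cvtColor(g['img'],4)[160:240,170:310],alpha=1.5)
cv2.imwrite('pics/low.png',cv2.resize(np.vstack([c,c2]),None,fx=3.7,fy=3.7,interpolation=cv2.INTER_CUBIC))
E
```

```text
False
a 17.43 [0.5375 0.0475 0.0906] [-5.8  1.3 -3.3] 0.645 63.6
False
b 17.88 [0.538  0.0477 0.0787] [-4.4  1.3 -3. ] 0.644 64.3
True
c 18.11 [0.5385 0.0476 0.0766] [-2.2 -0.9  8.3] 0.648 65.5
True
slide 18.38 [0.5325 0.0483 0.0767] [ 1.4 -0.4  2.1] 0.644 66.7
```

View pics/low.png

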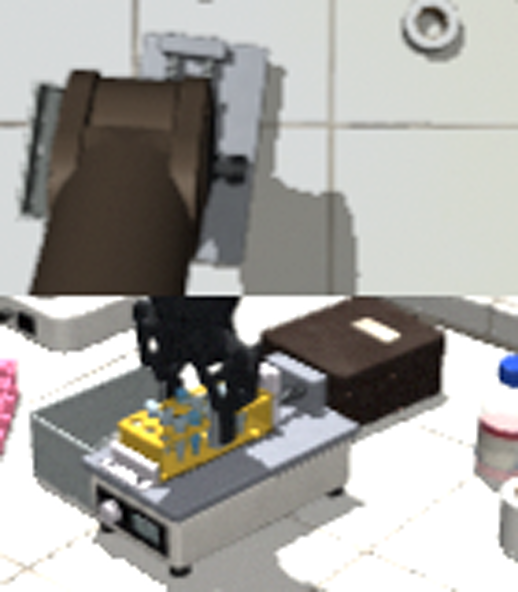

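The rack is seated at deck height with the gate's lip over it at (270,375), and TCP x is about 0 in the shaker frame. Releasing and retracting.

```bash
python3 - <<'E'
from h import *
manip.move_gripper(1.0); st('open')
p=manip.sense()['tool_pos']; manip.move_straight([*p[:2],.2],max_speed=.12)
manip.movep([.45,-.2,.3],down(t+np.pi/2)); st('clear')
f=grab('top');g=grab('scene')
c=cv2.convertScaleAbs(cv2.cvtColor(f['img'],4)[150:230,185:325],alpha=1.5)
c2=cv2.convertScaleAbs(cv2.cvtColor(g['img'],4)[160:240,170:310],alpha=1.5)
cv2.imwrite('pics/end.png',cv2.resize(np.vstack([c,c2]),None,fx=3.7,fy=3.7,interpolation=cv2.INTER_CUBIC))
E
```

```text
open 18.9 [0.5311 0.0484 0.076 ] [-0.4 -0.6  0.5] 1.002 0.0
clear 21.17 [ 0.4506 -0.1984  0.2993] [ 0.2  1.  -0.9] 0.998 0.0
```

View pics/end.png

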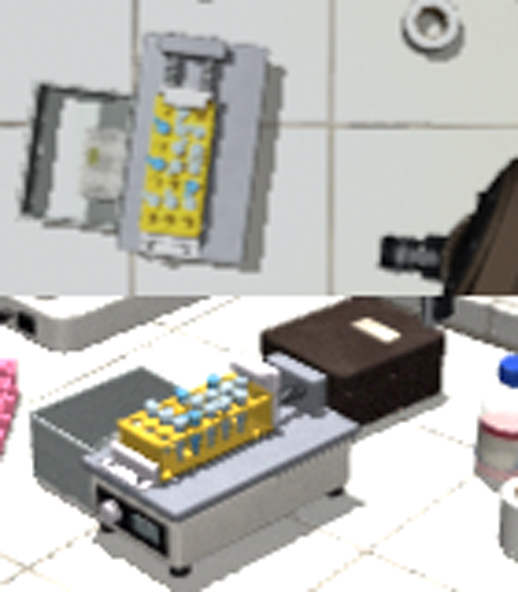

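The rack sits in line on the pad, between the stop at (170,240) and the gate at (187,98), with the gate's lip over its end. The dish is still in the chute at (100,165), and nothing touches the robot.

```bash
python3 -c "
from rig import manip
print(manip.finish_job())"
```

```text
the job is handed in; nothing more can be done
None
```

The job is handed in: the pictures show the dish in the chute (leaning on its sloped inner side) and the rack upright on the pad, held against the stop by the closed gate; the hand-in gave no verdict.

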